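# Turn the grooming turntable and point out the orange brush

### The job

Show the dog sitter which brush to use: push the turntable round gently with a fingertip until the orange brush stands at its front, straight towards the open front edge of the shelf (the far edge, away from the robot), and let it come to rest. Then point down at the middle of the brush from a few centimetres above, without touching it, stay there for two seconds, and finish still pointing. Touch nothing but the turntable, and leave everything else standing or hanging as it is; nothing is to be picked up.

Things in the scene. Friction and masses are not known exactly. Their poses are not given: they have to be found in the camera images.
- foot: round black foot of the turntable, 190 mm across and 12 mm high, fixed to the shelf; origin at the centre of its underside on the shelf (z = 0), on the turntable's vertical axis. Its x axis points straight to the shelf's open front edge (away from the robot), its y axis to the robot's left, however the platter is turned.
- platter (a joint): turn of the dark walnut platter about the vertical axis through foot, rad, growing anticlockwise seen from above; turns freely any way round. At 0, ball0 stands at the front (+x) of the axis, and the others follow every 60 degrees anticlockwise. The platter is 334 mm across, its top is 30 mm above the shelf; about 1.3 kg on a bearing with slight drag: under 1 N at the rim turns it, and it stops soon after being let go. The items standing on it ride round with it.
- ball0 (a point): centre of brass ball 0 of six alike, 20 mm across, each on top of an 8 mm post of the low brass gallery round the platter, 155 mm from the axis and 82 mm above the shelf. Between the posts runs a thin brass rail (5 mm), its top 53 mm above the shelf. A ball can be pushed along the rim by a fingertip held above the rail.
- ball1 (a point): centre of brass ball 1, like ball0, 60 degrees anticlockwise from it seen from above.
- ball2 (a point): centre of brass ball 2, like ball0, 120 degrees anticlockwise from it seen from above.
- ball3 (a point): centre of brass ball 3, like ball0, 180 degrees anticlockwise from it seen from above.
- ball4 (a point): centre of brass ball 4, like ball0, 240 degrees anticlockwise from it seen from above.
- ball5 (a point): centre of brass ball 5, like ball0, 300 degrees anticlockwise from it seen from above.
- brush_top (a point): topmost middle point of the orange silicone palm brush, which lies bristles down on the platter: an oval 80 x 52 mm (along its own x and y), 38 mm high, this point 38 mm above the platter. Loose, 90 g. Its centre is about 60 to 85 mm from the turntable's axis.
- pot: clear acrylic pot of biscuits with a brass lid and knob, round, 75 mm across and 72 mm high in all, loose on the platter; origin at the centre of its underside. Leave alone.
- dish: small white porcelain dish, round, 82 mm across, 20 mm high, loose on the platter; origin at the centre of its underside. Leave alone.
- hookrail: steel hook rail standing on the shelf at the robot's left, fixed: foot plate 90 x 270 mm, two posts 240 mm apart, bar along its own y axis, about 252 mm high; origin on the shelf, 30 mm in front of the middle of the bar. Do not touch.
- rake_head (a point): middle of the 64 mm wide head of the undercoat rake that hangs free from a hook of the rail (150 mm long, black handle up). It swings if touched. Leave alone.
- comb_end (a point): lower end of the steel comb that hangs free from a hook of the rail (200 mm long, 36 mm wide). It swings if touched. Leave alone.
Things that resemble listed ones, but are neither listed nor needed, are in the scene too. What is meant by the part that bears brush_top is not pink, red or yellow, and is the smaller of those in its own colour.

How it is judged:
By the outcome, as a careful person would: the job done as asked, in the order asked, and still so for the second after the job is handed in, with the robot touching nothing.
It also fails if it takes over 58 s, if anything falls off the work surface, if the arm or the gripper's body presses on something with over 40 N, if the wrist force passes 120 N, or if a joint passes its speed limit or range.

### The arm

A 7-joint arm with a two-finger parallel gripper is mounted at the origin on the work surface. World frame = base frame: x ahead of the robot, y to its left, z up, the work surface at z = 0. Lengths are in m, angles in rad, forces in N, time in s.
With the tool pointing down it reaches from about 0.425 to 0.8 m from the base axis. Payload 8.3 kg.
Tool frame: the origin (TCP) lies midway between the tips of the shut fingers; the grasp point (between the pads) lies grasp_offset behind it (grasp_offset is the distance from the TCP to the grasp point, in m); x points along the fingers, y is the direction in which the jaws open and shut, and the axes are right-handed (so a half turn about x gives the same grasp; the last joint's range is limited). The gripper opens to 85 mm and grips with 20 to 120 N. Pads are 22 mm wide; open, the fingers measure 114 mm over their backs; the gripper's body (76 mm by 85 mm) begins 54 mm behind the grasp point. The pads swing forward as they close: fully open they stand 13 mm farther back than shut.
Start: joints at [1.208, 0.383, 0.016, 1.37, -0.006, 1.388, -0.046], TCP at [0.185, -0.597, 0.231] pointing down, gripper open.
Joint ranges: [-2.95, 2.95], [-0.25, 2.06], [-1.52, 1.56], [0.18, 2.33], [-1.44, 4.58], [0.02, 2.06], [-3.01, 3.01]. Speed limits (rad/s): [2.39, 2.39, 3.01, 3.01, 3.14, 3.14, 3.14].

### API

Orientations are given as a unit quaternion [w, x, y, z].
In Python, from station import * gives the robot as it stands. The module is installed in compiled form; this text tells all that it offers.
- The arm moves only by the shell command python3 -m creep 'ROWS' [FORCE]. ROWS is JSON, a list of rows, each a list of 5 numbers: the shift along the tool's x, y, z in cm, then the turn about the tool's x in degrees, then the opening, from -1 (shut) to 1 (fully open). A call has 1 to 20 rows; each row is the pose to reach, as a shift and turn from the pose measured when the call began, along the tool's axes at that moment; what a row does not reach only later rows make up. A row lasts 1/12 s, in which the tool goes at most 41.7 mm and 7.16 degrees, less where a joint would pass 70% of its speed; a pose out of reach is approached as far as the arm can. A call with a gripper value outside its range is refused whole. The fingers move at their own pace and stop on an object; FORCE is the grip in N (left out, the last holds). Time passes only in rows, so rows that repeat a pose let the fingers close. It gives the time, the measured TCP pose, the force and the opening at its end, in the units of the state.
- get_obs(): the state, without advancing time (a new reading comes with each control period).
- grab_frame(name): name is "scene" or "top" or "wrist"; returns (picture, depth): 480x640x3 uint8, red, green, blue; 480x640 float32, m along the optical axis (not along the pixel's ray), 0 where there is no reading.
- camera_info(name): a dict with "camera_matrix" (3x3 intrinsics, pixels), "k1" (the pictures are not rectified: a ray, as slopes to the right and down, at radius r is drawn at 1 + k1 r^2 times it, then the intrinsics apply), "R" (3x3) and "t" (3): a world point X has camera coordinates R X + t. Camera axes: x right, y down, z forward; pixel columns grow to the right and rows downward; lengths in m; the calibration is good to about 2 mm. A picture is of the moment at which its call begins: read the wrist's pose just before it. camera_info takes no time and is no camera call; for the wrist camera it gives the pose at the moment of the call.
- hand_in(): hands the job in, once; it reports no verdict.
The state is a dict: "time_s": time; "joint_positions": joint angles; "joint_velocities": joint speeds; "tau": joint torques, N m; "tool_pos": TCP position; "tool_rot": TCP orientation; "wrist_force": force on the tool from outside, world axes, zero at the start; "moment": the same for the moment, N m; "width": finger opening in m.
Only numpy, scipy, OpenCV 4.12 (cv2) and the standard library are available. Lean on these libraries where they do the work, as an engineer would, in place of code of your own. Each camera call takes 0.05 s, during which the arm holds its last target. There are 200 camera calls.

## Working session

There is one attempt and no reset: what is moved stays moved. The work goes in short steps, Python scripts to look and compute and a shell command to move; the robot and the scene stay as the last step left them, time stands still between calls to the robot, and variables do not carry over. Pictures are saved under pics/ and viewed, about 8 in all and at most 12, crops included, and the job is handed in when it is done.

```bash
mkdir -p pics
cat > h.py <<'E'
from station import *
import numpy as np, cv2
from scipy.spatial.transform import Rotation as Ro
def snap(n,f):
    ci=camera_info(n); im,d=grab_frame(n); cv2.imwrite('pics/%s.png'%f,im[:,:,::-1]); np.savez('pics/%s.npz'%f,im=im,d=d,K=ci['camera_matrix'],k1=ci['k1'],R=ci['R'],t=ci['t']); return im,d
def load(f): return np.load('pics/%s.npz'%f)
def ray(c,u,v):
    K=c['K']; k=float(c['k1']); p=cv2.undistortPoints(np.array([[[u,v]]],float),K,np.array([k,0,0,0,0.]))[0,0]
    return p
def pix(c,u,v,z=None):
    p=np.r_[ray(c,u,v),1]; R=c['R'];t=c['t']
    if z is None:
        q=c['d'][int(v)-1:int(v)+2,int(u)-1:int(u)+2]; d=np.median(q[q>0]) if (q>0).any() else np.nan
        return R.T@(p*d-t)
    o=-R.T@t; w=R.T@p; return o+w*(z-o[2])/w[2]
def proj(c,X):
    return cv2.projectPoints(np.array(X,float).reshape(-1,1,3),cv2.Rodrigues(c['R'])[0],c['t'],c['K'],np.array([float(c['k1']),0,0,0,0.]))[0][:,0]
def state():
    o=get_obs(); print(o['time_s'],np.round(o['tool_pos'],4),np.round(Ro.from_quat(np.roll(o['tool_rot'],-1)).as_matrix(),3).tolist(),np.round(o['wrist_force'],2),o['width'])
E
python3 - <<'E'
from h import *
state()
for n in('scene','top'):
    snap(n,n+'1'); c=load(n+'1'); print(n,-c['R'].T@c['t'],c['R'].round(2).tolist(),c['K'].tolist(),c['k1'])
E
```

```text
0.0 [ 0.1845 -0.5967  0.2303] [[-0.001, 0.295, -0.955], [0.002, -0.955, -0.295], [-1.0, -0.002, 0.0]] [ 0.41 -0.25  0.06] 0.08557707415892885
scene [ 0.85729744 -0.45362315  1.07715977] [[0.8, 0.59, 0.01], [0.51, -0.68, -0.53], [-0.31, 0.44, -0.85]] [[452.63932315545003, 0.0, 327.95471394244964], [0.0, 452.63932315545003, 238.02236294341154], [0.0, 0.0, 1.0]] -0.06396726111233644
top [0.39719796 0.04257337 1.26955027] [[0.01, -1.0, 0.01], [-0.99, -0.01, -0.1], [0.1, -0.01, -0.99]] [[586.7510422277996, 0.0, 315.13514504295273], [0.0, 586.7510422277996, 238.9372418121215], [0.0, 0.0, 1.0]] -0.1762677554617742
```

View pics/top1.png

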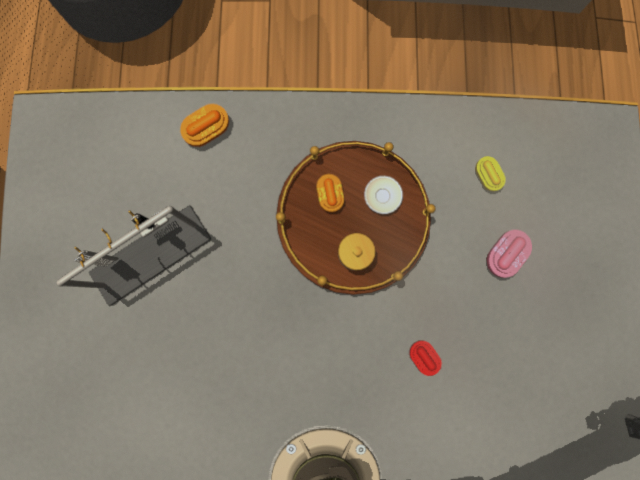

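View pics/scene1.png

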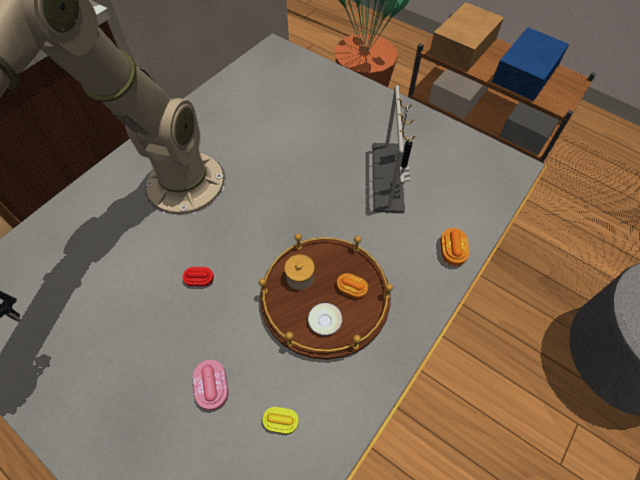

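The top view shows the platter centred near (355,217), with the orange brush on it at (330,193), the dish at (383,195) and the pot at (357,252). The balls are at (314,151), (389,147), (430,208), (398,276), (322,282) and (281,217). The larger orange brush on the shelf at (204,125) is the decoy, and the rail is on the left. In the scene view the brush is at (352,286).

Run:
```python
from h import *
from scipy.optimize import least_squares
c=load('top1')
B=np.array([pix(c,u,v,.082)[:2] for u,v in[(314,151),(389,147),(430,208),(398,276),(322,282),(281,217)]])
f=lambda p:np.hypot(*(B-p[:2]).T)-.155
s=least_squares(f,[.6,0]).x; print('centre',s,f(s).round(4)); print(np.degrees(np.arctan2(*(B-s).T[::-1])).round(1))
b=pix(c,330,193,.068); bd=pix(c,330,193); print('brush',b,bd,np.hypot(*(b[:2]-s)),np.degrees(np.arctan2(*(b[:2]-s)[::-1])))
for u,v,z in[(383,195,.05),(357,252,.1)]: print(pix(c,u,v,z),pix(c,u,v))
e=[pix(c,u,v,0) for u,v in[(30,93),(620,104)]]; print('edge',e, np.degrees(np.arctan2(*(e[0]-e[1])[:2])))
for u,v in[(172,209),(60,282)]: print('bar',pix(c,u,v,.252))
S=load('scene1')
for u,v,z in[(352,284,.068)]: print('scene brush',pix(S,u,v,z),pix(S,u,v))
Bs=np.array([pix(S,u,v,.082)[:2] for u,v in[(298,238),(358,239),(390,289),(357,342),(289,338),(263,284)]]);f=lambda p:np.hypot(*(Bs-p[:2]).T)-.155
s=least_squares(f,[.6,0]).x; print('centre scene',s,f(s).round(4))
a=np.concatenate([cv2.resize(c['im'][130:305,265:445],None,fx=3.2,fy=3.2,interpolation=3)]);cv2.imwrite('pics/crop1.png',a[:,:,::-1])
```

```text
centre [ 0.57122765 -0.05382522] [ 0.0005  0.0013 -0.0007 -0.0004  0.0022 -0.0016]
[  34.2  -26.2  -85.2 -145.9  154.4   93.9]
brush [ 0.61445915 -0.00096183  0.068     ] [ 0.61421877 -0.00091366  0.06932939] 0.06828983121283175 50.723821198553416
[ 0.61525505 -0.11386575  0.05      ] [ 0.61752967 -0.11549761  0.03727853]
[ 0.48973269 -0.05503027  0.1       ] [ 0.48963625 -0.05492854  0.10121895]
edge [array([0.86198118, 0.70483506, 0.        ]), array([ 0.86057065, -0.70056425,  0.        ])] 0.05750492477597253
bar [0.54937414 0.28435652 0.252     ]
bar [0.41622887 0.48561514 0.252     ]
scene brush [ 0.62079033 -0.00721663  0.068     ] [ 0.62004489 -0.00580962  0.06481927]
centre scene [ 0.57766109 -0.05512748] [ 0.0014  0.0034 -0.0004  0.0022  0.0026  0.0002]
```

View pics/crop1.png

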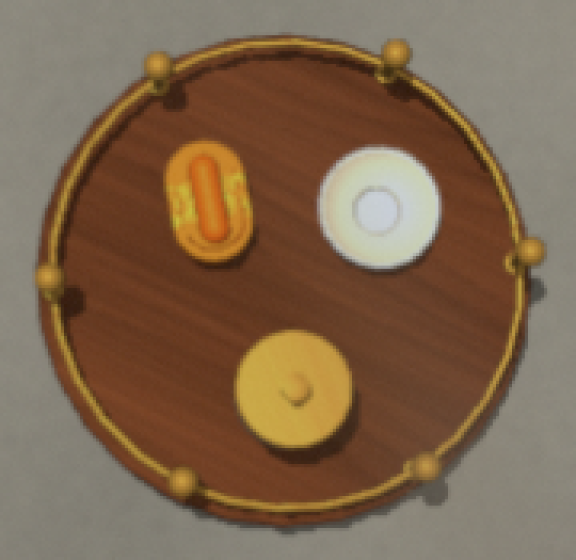

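The brush stands at about +51°, so the platter has to turn clockwise by about 51°. I'll push the ball at −26°, on the right and clear of the hook rail, and hover first with the fingers shut.

```bash
python3 -m creep '[[0,-1.5,-3,-2,-1],[0.5,-3,-6,-4,-1],[1,-5,-10,-6,-1],[1.5,-7,-14,-8,-1],[2,-9,-18,-10,-1],[2.5,-11,-22,-12,-1],[3,-13,-26,-14,-1],[3,-15,-30,-16,-1],[3,-17,-34,-18,-1],[3,-19,-38,-20,-1],[3,-21,-42,-21,-1],[3,-23,-46,-22,-1],[3,-25,-50,-23,-1],[3,-27,-54,-23,-1],[3,-29,-58,-23,-1],[3,-31,-62,-23,-1],[3,-32.5,-65,-23,-1],[3,-33.3,-66.9,-23,-1],[3,-33.3,-66.9,-23,-1],[3,-33.3,-66.9,-23,-1]]'
python3 - <<'E'
from h import *
state(); snap('wrist','w1')
E
```

```text
time_s: 1.77
tool_pos: [0.7268, -0.0742, 0.1986]
tool_rot: [-0.243, -0.663, -0.248, 0.663]
wrist_force: [-0.2, 1.6, -0.6]
width: -0.0001
1.7667 [ 0.7268 -0.0742  0.1986] [[-0.003, 0.651, -0.759], [0.006, -0.759, -0.651], [-1.0, -0.006, -0.001]] [-0.24  1.56 -0.6 ] -8.95999438422598e-05
```

View pics/w1.png

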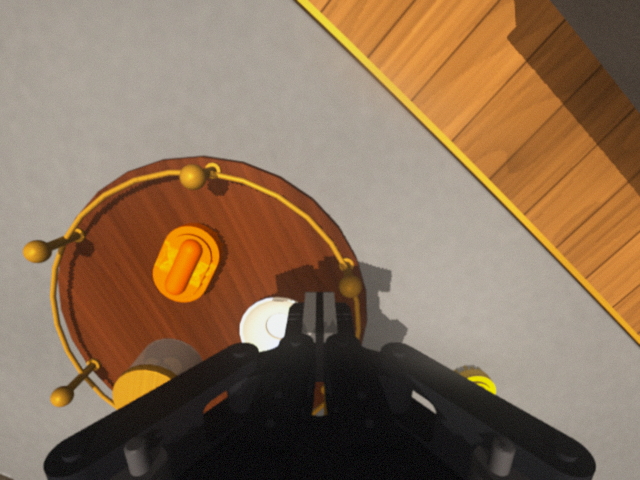

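The wrist view shows the fingertips at (320,295) and the balls at (193,177), (349,285), (37,250) and (62,396). The brush handle is at (185,267). I'll check the centre against these.

Run:
```python
from h import *
from scipy.optimize import least_squares
c=load('w1'); print(-c['R'].T@c['t'], proj(c,[.7268,-.0742,.1986]))
B=np.array([pix(c,u,v,.082)[:2] for u,v in[(193,177),(349,285),(37,250),(62,396)]])
f=lambda p:np.hypot(*(B-p[:2]).T)-.155
s=least_squares(f,[.57,-.05]).x; print(B.round(3),s,f(s).round(4),np.degrees(np.arctan2(*(B-s).T[::-1])).round(1))
b=pix(c,188,265,.068);print(b,pix(c,188,265),np.degrees(np.arctan2(*(b[:2]-s)[::-1])))
R=Ro.from_quat(np.roll(get_obs()['tool_rot'],-1)).as_matrix();p=get_obs()['tool_pos']
for s in ([.574,-.054],):
  for th in range(-6,-72,-6):
    X=np.r_[np.array(s)+.155*np.array([np.cos(np.radians(th)),np.sin(np.radians(th))]),.07]; print(th,X.round(3),(100*R.T@(X-p)).round(2))
```

```text
[ 0.78754219 -0.02225966  0.34227325] [[320.78675977 308.21509101]]
[[ 0.699  0.034]
 [ 0.71  -0.12 ]
 [ 0.56   0.103]
 [ 0.43   0.015]] [ 0.57053962 -0.0519687 ] [-0.0002  0.0005  0.0002  0.0003] [ 33.7 -26.   93.8 154.4]
[ 0.62677641 -0.00339465  0.068     ] [ 0.62633506 -0.00334286  0.06724703] 40.818532232026705
-6 [ 0.728 -0.07   0.07 ] [12.91 -0.34 -0.65]
-12 [ 0.726 -0.086  0.07 ] [12.9   0.71  0.58]
-18 [ 0.721 -0.102  0.07 ] [12.9   1.63  1.91]
-24 [ 0.716 -0.117  0.07 ] [12.89  2.41  3.34]
-30 [ 0.708 -0.131  0.07 ] [12.89  3.03  4.84]
-36 [ 0.699 -0.145  0.07 ] [12.89  3.49  6.39]
-42 [ 0.689 -0.158  0.07 ] [12.89  3.79  7.99]
-48 [ 0.678 -0.169  0.07 ] [12.89  3.92  9.6 ]
-54 [ 0.665 -0.179  0.07 ] [12.89  3.88 11.23]
-60 [ 0.652 -0.188  0.07 ] [12.89  3.67 12.84]
-66 [ 0.637 -0.196  0.07 ] [12.89  3.29 14.41]
```

```bash
python3 -m creep '[[2,0,0.1,0,-1],[5,0.1,0.2,0,-1],[8,0.1,0.3,0,-1],[10.5,0.1,0.3,0,-1],[12.3,0.1,0.3,0,-1],[12.9,0.1,0.3,0,-1],[12.9,0.1,0.3,0,-1],[12.9,0.1,0.3,0,-1]]'
python3 - <<'E'
from h import *
state(); snap('wrist','w2')
for n,pts in(('top1',[(329.7,191)]),('w1',[(184,267)]),('scene1',[(352,284)])):
    c=load(n)
    for q in pts: print(n,pix(c,*q,.068))
    h=cv2.cvtColor(c['im'],cv2.COLOR_RGB2HSV); m=cv2.inRange(h,(6,200,200),(16,255,255)); k,l,st,ce=cv2.connectedComponentsWithStats(m)
    print([(s[4],x.round(1).tolist(),pix(c,*x,.055).round(4).tolist()) for s,x in zip(st[1:],ce[1:]) if s[4]>80])
o=get_obs();R=Ro.from_quat(np.roll(o['tool_rot'],-1)).as_matrix();p=o['tool_pos']
for th in range(-10,-72,-3):
    X=np.r_[np.array([.571,-.053])+.155*np.array([np.cos(np.radians(th)),np.sin(np.radians(th))]),.07]; print(th,(100*R.T@(X-p)).round(2))
E
```

```text
time_s: 2.48
tool_pos: [0.7238, -0.0809, 0.0711]
tool_rot: [-0.243, -0.663, -0.245, 0.664]
wrist_force: [0.5, 0.0, -0.0]
width: 0.0001
2.4833 [ 0.7238 -0.0809  0.0711] [[-0.002, 0.648, -0.762], [0.003, -0.762, -0.648], [-1.0, -0.004, -0.0]] [ 0.47  0.05 -0.01] 5.172186457362392e-05
top1 [ 6.18670467e-01 -3.00610362e-04  6.80000000e-02]
[(np.int32(181), [201.6, 121.6], [0.7695, 0.2756, 0.055])]
w1 [ 0.62278108 -0.00171628  0.068     ]
[(np.int32(719), [182.6, 267.0], [0.6141, 0.0002, 0.055])]
scene1 [ 0.62079033 -0.00721663  0.068     ]
[(np.int32(239), [455.3, 238.7], [0.7637, 0.2761, 0.055]), (np.int32(154), [353.5, 281.6], [0.6169, 0.0063, 0.055])]
-10 [ 0.2  -0.11  0.02]
-13 [0.2  0.39 0.66]
-16 [0.2  0.86 1.32]
-19 [0.19 1.29 2.01]
-22 [0.19 1.68 2.72]
-25 [0.19 2.04 3.45]
-28 [0.19 2.36 4.19]
-31 [0.19 2.64 4.96]
-34 [0.18 2.88 5.73]
-37 [0.18 3.08 6.52]
-40 [0.18 3.23 7.32]
-43 [0.18 3.35 8.12]
-46 [0.18 3.42 8.93]
-49 [0.18 3.45 9.74]
-52 [ 0.17  3.44 10.55]
-55 [ 0.17  3.38 11.36]
-58 [ 0.17  3.28 12.16]
-61 [ 0.17  3.15 12.96]
-64 [ 0.17  2.96 13.76]
-67 [ 0.17  2.74 14.54]
-70 [ 0.17  2.48 15.3 ]
```

View pics/w2.png

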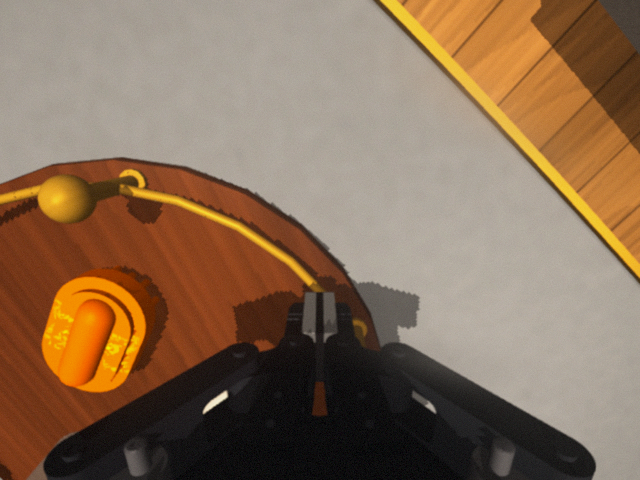

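The fingertips at (320,300) are above the rail with 18 mm to spare. The pushed ball is just behind them, near (358,330), and the brush handle is at (88,340). Now I'll push along the rim in small steps.

```bash
python3 -m creep '[[0.1,0.2,0.35,0,-1],[0.1,0.4,0.65,0,-1],[0.1,0.6,0.95,0,-1],[0.1,0.75,1.15,0,-1],[0.1,0.9,1.35,0,-1],[0.1,1.05,1.6,0,-1],[0.1,1.2,1.85,0,-1],[0.1,1.35,2.1,0,-1],[0.1,1.5,2.4,0,-1],[0.1,1.7,2.72,0,-1],[0.1,1.86,3.08,0,-1],[0.1,2.04,3.45,0,-1],[0.1,2.2,3.82,0,-1],[0.1,2.36,4.19,0,-1],[0.1,2.5,4.57,0,-1],[0.1,2.64,4.96,0,-1],[0.1,2.76,5.34,0,-1],[0.1,2.88,5.73,0,-1],[0.1,2.98,6.12,0,-1],[0.1,3.08,6.52,0,-1]]'
python3 - <<'E'
from h import *
state(); 
o=get_obs();R=Ro.from_quat(np.roll(o['tool_rot'],-1)).as_matrix();p=o['tool_pos']; s=np.array([.571,-.053]);print(np.degrees(np.arctan2(*(p[:2]-s)[::-1])),np.hypot(*(p[:2]-s)))
for th in np.arange(-34,-72,-1.5):
    X=np.r_[s+.155*np.array([np.cos(np.radians(th)),np.sin(np.radians(th))]),.07]; print(th,(100*R.T@(X-p)).round(2))
E
```

```text
time_s: 4.2
tool_pos: [0.6946, -0.1466, 0.0709]
tool_rot: [0.243, 0.664, 0.245, -0.663]
wrist_force: [-0.1, 0.5, 0.2]
width: 0.0003
4.2 [ 0.6946 -0.1466  0.0709] [[-0.0, 0.648, -0.762], [0.003, -0.762, -0.648], [-1.0, -0.002, -0.002]] [-0.06  0.54  0.16] 0.0002767167963504612
-37.13657578825264 0.15506110973137183
-34.0 [ 0.09 -0.21 -0.82]
-35.5 [ 0.09 -0.11 -0.43]
-37.0 [ 0.09 -0.01 -0.03]
-38.5 [0.09 0.07 0.36]
-40.0 [0.08 0.14 0.76]
-41.5 [0.08 0.21 1.16]
-43.0 [0.08 0.26 1.56]
-44.5 [0.08 0.3  1.97]
-46.0 [0.08 0.33 2.37]
-47.5 [0.08 0.35 2.78]
-49.0 [0.08 0.36 3.18]
-50.5 [0.08 0.36 3.59]
-52.0 [0.08 0.35 4.  ]
-53.5 [0.08 0.33 4.4 ]
-55.0 [0.08 0.29 4.81]
-56.5 [0.08 0.25 5.21]
-58.0 [0.08 0.2  5.61]
-59.5 [0.07 0.13 6.01]
-61.0 [0.07 0.06 6.41]
-62.5 [ 0.07 -0.03  6.81]
-64.0 [ 0.07 -0.12  7.2 ]
-65.5 [ 0.07 -0.23  7.59]
-67.0 [ 0.07 -0.35  7.98]
-68.5 [ 0.07 -0.47  8.37]
-70.0 [ 0.07 -0.61  8.75]
-71.5 [ 0.07 -0.76  9.13]
```

```bash
python3 -m creep '[[0.1,0.07,0.36,0,-1],[0.1,0.14,0.76,0,-1],[0.1,0.21,1.16,0,-1],[0.1,0.26,1.56,0,-1],[0.1,0.3,1.97,0,-1],[0.1,0.33,2.37,0,-1],[0.1,0.35,2.78,0,-1],[0.1,0.36,3.18,0,-1],[0.1,0.36,3.59,0,-1],[0.1,0.35,4.0,0,-1],[0.1,0.33,4.4,0,-1],[0.1,0.29,4.8,0,-1],[0.1,0.26,5.1,0,-1],[0.1,0.22,5.4,0,-1],[0.1,0.19,5.65,0,-1],[0.1,0.17,5.8,0,-1],[0.1,0.15,5.9,0,-1],[0.1,0.13,6.0,0,-1],[0.1,0.13,6.0,0,-1],[0.1,0.13,6.0,0,-1]]'
python3 - <<'E'
from h import *
state(); snap('top','top2'); snap('wrist','w3')
a=load('top2')['im'][120:310,255:455]; b=load('w3')['im']; a=cv2.resize(a,None,fx=2,fy=2,interpolation=3)
o=np.zeros((480,800,3),np.uint8);o[:380,:400]=a;o[:300,400:]=cv2.resize(b,(400,300));cv2.imwrite('pics/m3.png',o[:,:,::-1])
E
```

```text
time_s: 5.87
tool_pos: [0.6497, -0.1865, 0.0697]
tool_rot: [0.243, 0.664, 0.245, -0.663]
wrist_force: [-0.5, -0.2, 0.3]
width: -0.0002
5.8667 [ 0.6497 -0.1865  0.0697] [[-0.0, 0.648, -0.762], [0.003, -0.762, -0.648], [-1.0, -0.002, -0.002]] [-0.52 -0.21  0.32] -0.00022844233771314652
```

View pics/m3.png

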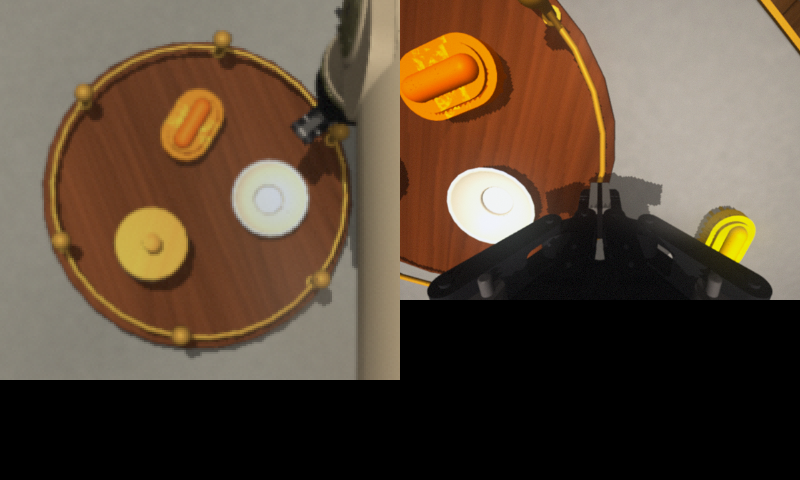

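In the crop of the top view the balls are at (85,93), (223,40), (337,132), (321,280), (180,335) and (60,242). The brush handle is at (192,122) and the fingertip is beside the ball at (337,132).

Run:
```python
from h import *
from scipy.optimize import least_squares
c=load('top2')
B=np.array([pix(c,255+u/2,120+v/2,.082)[:2] for u,v in[(85,93),(223,40),(337,132),(321,280),(180,335),(60,242)]])
f=lambda p:np.hypot(*(B-p[:2]).T)-.155
s=least_squares(f,[.6,0]).x; print('centre',s,f(s).round(4)); print(np.degrees(np.arctan2(*(B-s).T[::-1])).round(1))
b=pix(c,255+192/2,120+122/2,.068);print(b,np.degrees(np.arctan2(*(b[:2]-s)[::-1])))
w=load('w3')
b=pix(w,(437-400)*1.6,75*1.6,.068);print(b,np.degrees(np.arctan2(*(b[:2]-s)[::-1])))
o=get_obs();R=Ro.from_quat(np.roll(o['tool_rot'],-1)).as_matrix();p=o['tool_pos']; s=np.array([.571,-.053]);print(np.degrees(np.arctan2(*(p[:2]-s)[::-1])))
for th in np.arange(-59,-76,-1):
    X=np.r_[s+.155*np.array([np.cos(np.radians(th)),np.sin(np.radians(th))]),.07]; print(th,(100*R.T@(X-p)).round(2))
```

```text
centre [ 0.57119451 -0.05319095] [-0.0014  0.0009 -0.002   0.0007 -0.0013  0.0002]
[  51.6   -8.3  -67.4 -127.6  172.3  112.5]
[ 0.64055694 -0.04456657  0.068     ] 7.087668404355716
[ 0.64477609 -0.04589604  0.068     ] 5.661826166351262
-59.420160913073374
-59 [-0.03  0.03 -0.11]
-60 [-0.03 -0.02  0.16]
-61 [-0.03 -0.07  0.42]
-62 [-0.03 -0.12  0.69]
-63 [-0.03 -0.18  0.95]
-64 [-0.03 -0.25  1.21]
-65 [-0.03 -0.32  1.47]
-66 [-0.03 -0.39  1.73]
-67 [-0.03 -0.47  1.99]
-68 [-0.03 -0.55  2.25]
-69 [-0.03 -0.64  2.51]
-70 [-0.03 -0.73  2.76]
-71 [-0.03 -0.83  3.01]
-72 [-0.03 -0.93  3.27]
-73 [-0.03 -1.04  3.51]
-74 [-0.03 -1.14  3.76]
-75 [-0.03 -1.26  4.01]
```

The platter has turned 42°, and about 6.4° remain to the front. I'll finish with a slow nudge, then retreat slightly and rise clear.

```bash
python3 -m creep '[[0,-0.02,0.1,0,-1],[0,-0.03,0.2,0,-1],[0,-0.06,0.35,0,-1],[0,-0.09,0.5,0,-1],[0,-0.12,0.65,0,-1],[0,-0.15,0.8,0,-1],[0,-0.18,0.95,0,-1],[0,-0.22,1.1,0,-1],[0,-0.26,1.25,0,-1],[0,-0.3,1.38,0,-1],[0,-0.33,1.5,0,-1],[0,-0.36,1.6,0,-1],[0,-0.38,1.66,0,-1],[0,-0.38,1.68,0,-1],[0,-0.38,1.68,0,-1],[0,-0.38,1.68,0,-1]]' && python3 -m creep '[[0,0.05,-0.3,0,-1],[0,0.2,-0.8,0,-1],[0,0.3,-1.2,0,-1],[-1.5,0.3,-1.3,0,-1],[-4,0.3,-1.3,0,-1],[-7,0.3,-1.3,0,-1],[-9,0.3,-1.3,0,-1],[-10,0.3,-1.3,0,-1],[-10,0.3,-1.3,0,-1],[-10,0.3,-1.3,0,-1]]'
python3 - <<'E'
from h import *
state(); snap('top','top3'); snap('wrist','w4')
a=load('top3')['im'][130:300,265:435]; b=load('w4')['im']; a=cv2.resize(a,(400,400),interpolation=3)
o=np.zeros((400,800,3),np.uint8);o[:400,:400]=a;o[:300,400:]=cv2.resize(b,(400,300));cv2.imwrite('pics/m4.png',o[:,:,::-1])
E
```

```text
time_s: 7.3
tool_pos: [0.6345, -0.1944, 0.0697]
tool_rot: [0.243, 0.664, 0.245, -0.663]
wrist_force: [0.5, 0.5, -0.5]
width: 0.0003
time_s: 8.13
tool_pos: [0.6465, -0.1883, 0.1691]
tool_rot: [0.243, 0.664, 0.245, -0.663]
wrist_force: [0.6, -0.4, -0.7]
width: 0.0003
8.1333 [ 0.6465 -0.1883  0.1691] [[-0.0, 0.648, -0.762], [0.003, -0.762, -0.648], [-1.0, -0.003, -0.002]] [ 0.63 -0.44 -0.65] 0.0002636238879110168
```

View pics/m4.png

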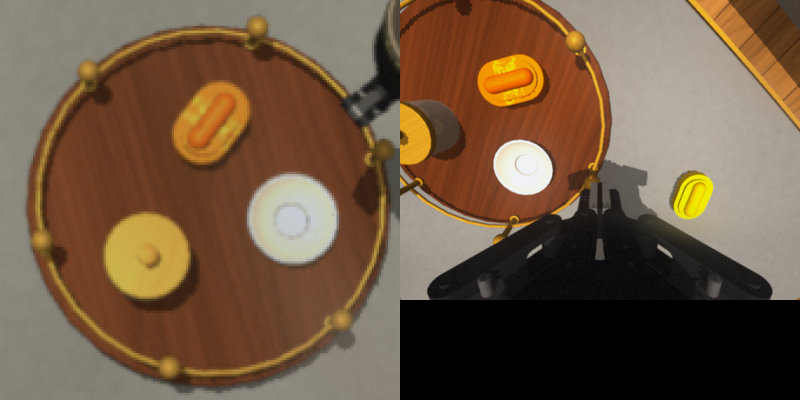

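The crop shows balls at (89,71), (257,27), (384,150), (341,320), (169,368) and (41,240), and the brush handle at (212,121). In the wrist half the handle is at (509,82).

Run:
```python
from h import *
from scipy.optimize import least_squares
c=load('top3');k=.425
B=np.array([pix(c,265+u*k,130+v*k,.082)[:2] for u,v in[(89,71),(257,27),(384,150),(341,320),(169,368),(41,240)]])
f=lambda p:np.hypot(*(B-p[:2]).T)-.155
s=least_squares(f,[.6,0]).x; print('centre',s,f(s).round(4)); print(np.degrees(np.arctan2(*(B-s).T[::-1])).round(1))
w=load('w4')
def hand(c,u,v):
    b=pix(c,u,v,.068);print(b,pix(c,u,v),np.degrees(np.arctan2(*(b[:2]-np.array([.571,-.053]))[::-1])));return b
h=hand(c,265+212*k,130+121*k); h2=hand(w,109*1.6,82*1.6)
# outline centroid by colour (body, mean height ~.05)
for n,cc in(('top',c),('w',w)):
    m=cv2.inRange(cv2.cvtColor(cc['im'],cv2.COLOR_RGB2HSV),(5,190,150),(24,255,255)); l=cv2.connectedComponentsWithStats(m)
    for st,x in zip(l[2][1:],l[3][1:]):
        q=pix(cc,*x,.055)
        if st[4]>100 and np.hypot(q[0]-.64,q[1]+.05)<.05: print(n,st[4],x,q)
b=(h+h2)/2
o=get_obs();R=Ro.from_quat(np.roll(o['tool_rot'],-1)).as_matrix();p=o['tool_pos']
for z in(.14,.108): print((100*R.T@(np.r_[b[:2],z]-p)).round(2))
```

```text
centre [ 0.57176276 -0.05421525] [-0.0002  0.0005  0.0007 -0.0003  0.0006  0.0006]
[  45.6  -14.   -74.3 -134.2  165.8  105.6]
[ 0.6397991  -0.05314076  0.068     ] [ 0.63988745 -0.05317562  0.06756241] -0.11722684172791205
[ 0.64265204 -0.05600456  0.068     ] [ 0.64296252 -0.05639337  0.06917974] -2.4011595814293036
top 722 [354.48476454 181.58864266] [ 0.64205032 -0.05287701  0.055     ]
w 6431 [176.8440367  128.72166071] [ 0.64187382 -0.05216117  0.055     ]
[  2.79 -10.45  -8.34]
[  5.99 -10.43  -8.34]
```

```bash
python3 -m creep '[[0,-1.3,-1,0,-1],[0,-3.2,-2.5,0,-1],[0,-5.4,-4.3,0,-1],[0,-7.6,-6.1,0,-1],[0,-9.3,-7.4,0,-1],[0,-10.1,-8.1,0,-1],[0,-10.4,-8.3,0,-1],[0,-10.4,-8.3,0,-1],[1,-10.4,-8.3,0,-1],[2.2,-10.4,-8.3,0,-1],[3.5,-10.4,-8.3,0,-1],[4.7,-10.4,-8.3,0,-1],[5.6,-10.4,-8.3,0,-1],[6,-10.4,-8.3,0,-1],[6,-10.4,-8.3,0,-1],[6,-10.4,-8.3,0,-1],[6,-10.4,-8.3,0,-1]]'
python3 - <<'E'
from h import *
state(); snap('scene','s5'); snap('wrist','w5')
c=load('s5'); print(proj(c,[get_obs()['tool_pos'],[.641,-.0537,.068]]).round(1))
o=np.zeros((480,800,3),np.uint8);o[:,:480]=cv2.resize(c['im'][200:380,235:415],(480,480),interpolation=3);o[:240,480:]=cv2.resize(load('w5')['im'],(320,240),interpolation=3);cv2.imwrite('pics/m5.png',o[:,:,::-1])
E
```

```text
time_s: 9.65
tool_pos: [0.6416, -0.055, 0.1086]
tool_rot: [-0.243, -0.663, -0.246, 0.664]
wrist_force: [-0.5, -0.7, 0.2]
width: -0.0001
9.65 [ 0.6416 -0.055   0.1086] [[-0.002, 0.648, -0.762], [0.004, -0.762, -0.648], [-1.0, -0.004, -0.001]] [-0.45 -0.72  0.18] -8.987006484985197e-05
[[348.7 295.8]
 [347.9 302.3]]
```

View pics/m5.png

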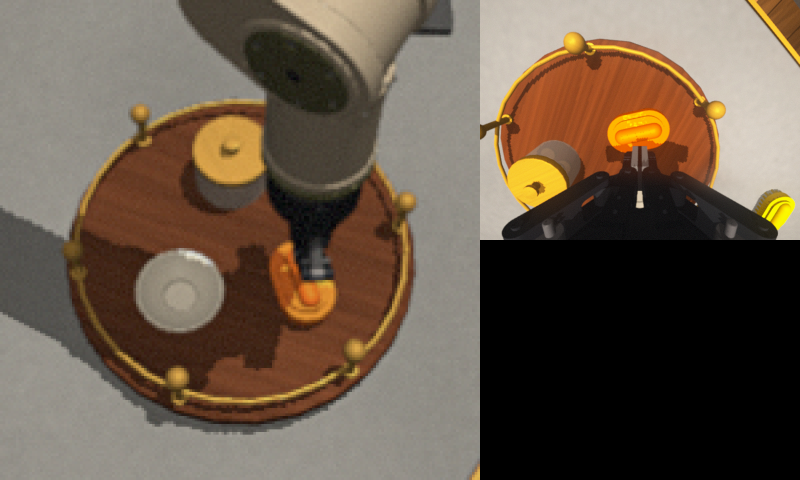

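The finger points down over the orange brush at crop (312,270), clear of the pot. The wrist view has the handle at (320,262), with balls at (186,86) and (470,220). I'll check these, then hold.

```bash
python3 - <<'E'
from h import *
c=load('w5'); s=np.array([.571,-.0535])
b=pix(c,320,262,.068); print('brush',b,pix(c,320,262),np.degrees(np.arctan2(*(b[:2]-s)[::-1])))
for q in((186,86),(470,220)): X=pix(c,*q,.082); print(X, np.hypot(*(X[:2]-s)),np.degrees(np.arctan2(*(X[:2]-s)[::-1])))
E
python3 -m creep '[[0,0,0,0,-1],[0,0,0,0,-1],[0,0,0,0,-1],[0,0,0,0,-1],[0,0,0,0,-1],[0,0,0,0,-1],[0,0,0,0,-1],[0,0,0,0,-1],[0,0,0,0,-1],[0,0,0,0,-1],[0,0,0,0,-1],[0,0,0,0,-1],[0,0,0,0,-1],[0,0,0,0,-1],[0,0,0,0,-1],[0,0,0,0,-1],[0,0,0,0,-1],[0,0,0,0,-1],[0,0,0,0,-1],[0,0,0,0,-1]]'
python3 - <<'E'
from h import *
snap('wrist','w6'); print(np.abs(load('w6')['im'].astype(int)-load('w5')['im']).mean())
E
```

```text
brush [ 0.64767843 -0.04936655  0.068     ] [ 0.64738678 -0.04961293  0.06701942] 3.0856190000853876
[0.67855729 0.06024375 0.082     ] 0.15654459885711094 46.60128538328604
[ 0.72158326 -0.09095035  0.082     ] 0.15517037780627113 -13.966224030232082
time_s: 11.42
tool_pos: [0.6417, -0.055, 0.1089]
tool_rot: [-0.243, -0.663, -0.246, 0.664]
wrist_force: [0.5, 0.2, 1.2]
width: -0.0002
2.699133029513889
```

Run:
```python
from h import *
c=load('w6'); im=c['im'].copy()
print(proj(c,[[.6417,-.055,.068],[.641,-.0537,.068]]))
a=cv2.resize(im[190:330,230:410],None,fx=4,fy=4,interpolation=3)
for X,col in(([.6417,-.055,.068],(0,0,255)),):
    u=((proj(c,X)[0]-[230,190])*4).astype(int); cv2.circle(a,tuple(int(x) for x in u),4,col,-1)
cv2.imwrite('pics/w6c.png',a[:,:,::-1])
A,B=[cv2.cvtColor(load(n)['im'],cv2.COLOR_RGB2GRAY).astype(np.float32)[:200,:] for n in('w5','w6')]
print(cv2.phaseCorrelate(A,B))
```

```text
[[320.70364962 274.65368237]
 [318.30810088 274.17789973]]
((0.021759701716462132, -0.05050845924719738), 1.0841899542808533)
```

View pics/w6c.png

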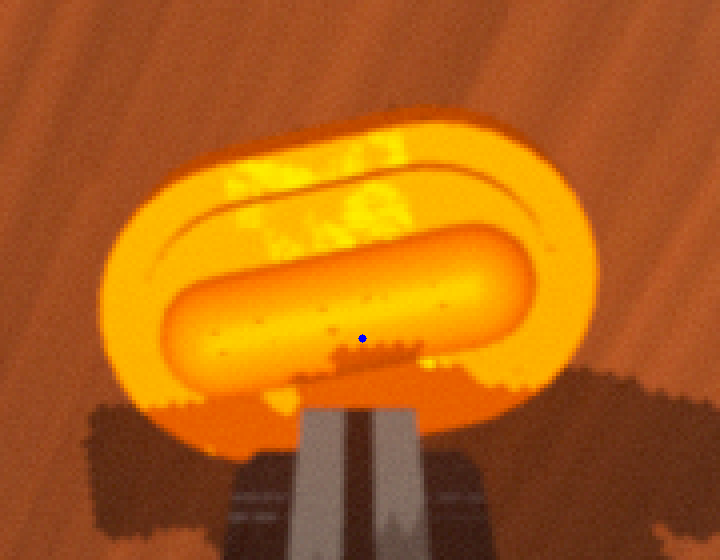

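Run:
```python
from h import *
c=load('w6'); b=pix(c,317,267.5,.066); print(b,pix(c,317,267.5),np.degrees(np.arctan2(b[1]+.0535,b[0]-.571)), c['R'].T@[0,0,1])
o=get_obs();R=Ro.from_quat(np.roll(o['tool_rot'],-1)).as_matrix(); print(100*R.T@(np.r_[b[:2],o['tool_pos'][2]]-o['tool_pos']))
```

```text
[ 0.64316137 -0.05081055  0.066     ] [ 0.64389002 -0.05022382  0.06828926] 2.1344228017493845 [-0.23845892 -0.19799862 -0.95075438]
[ 0.00123867 -0.22643951 -0.38537877]
```

The three brush measurements average within about 1° of the front, and the pointing offset is 2–5 mm. I'll hold a little longer, then hand in.

```bash
python3 -m creep '[[0,0,0,0,-1],[0,0,0,0,-1],[0,0,0,0,-1],[0,0,0,0,-1],[0,0,0,0,-1],[0,0,0,0,-1],[0,0,0,0,-1],[0,0,0,0,-1],[0,0,0,0,-1],[0,0,0,0,-1],[0,0,0,0,-1],[0,0,0,0,-1],[0,0,0,0,-1],[0,0,0,0,-1],[0,0,0,0,-1]]' && python3 -c "
from station import *
print(hand_in())"
```

```text
time_s: 12.72
tool_pos: [0.6417, -0.055, 0.1088]
tool_rot: [-0.243, -0.663, -0.246, 0.664]
wrist_force: [0.3, 0.8, -0.0]
width: -0.0001
the job is handed in; nothing more can be done
None
```

The small orange brush now stands at the front of the turntable, and the arm finished pointing down at it. I pushed a brass ball on the right side along the rim with shut fingertips, turning the platter about 48° clockwise. I then rose clear and pointed at the brush from about 4 cm above, holding for about 3 s before handing in at 12.7 s.

**Last checks**
- **Brush direction:** three readings put it at −0.1°, −2.4° and +2.1° from straight ahead. They disagree by a few degrees but average about 0°.
- **Pointing:** the fingertip is 2–5 mm off the middle of the brush, depending on the reading. I left that uncorrected.
- **At rest:** two pictures about 1.8 s apart showed no shift, so the platter had stopped.
- **Contact:** the wrist force stayed under 2 N in every reading, and nothing but the ball was deliberately touched.
- **Not checked:** I did not take a close look at the hanging rake and comb at the end. The arm stayed on the other side of the table from them.

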